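# Nest the beakers in their V cradle

## Robot

A 6-joint arm with a two-finger parallel gripper is mounted at the origin on the work surface. World frame = base frame: x ahead of the robot, y to its left, z up, the work surface at z = 0. Lengths are in mm, angles in rad, forces in N, time in s.
With the tool pointing down it reaches from about 275 to 750 mm from the base axis. Payload 10.2 kg.
Tool frame: the origin (TCP) lies at the very end of the fingers, on their centre line; the grasp point (between the pads) lies 19 mm behind it; x points along the fingers, z is the direction in which the jaws open and shut, and the axes are right-handed (so a half turn about x gives the same grasp; the last joint's range is limited). The gripper opens to 85 mm and grips with 20 to 120 N. Pads are 22 mm wide; open, the fingers measure 114 mm over their backs; the gripper's body (76 mm by 85 mm) begins 54 mm behind the grasp point. The pads swing forward as they close: fully open they stand 13 mm farther back than shut.
Start: joints at [-1.408, 0.313, 1.498, -0, 1.331, -0.223], TCP at [197.546, -486.423, 231.294] pointing down, gripper open.
Joint ranges: [-2.94, 2.94], [-0.97, 2.17], [0.19, 2.56], [-1.23, 4.37], [0.02, 3.11], [-2.88, 2.88]. Speed limits (rad/s): [2.39, 2.39, 3.01, 3.14, 3.14, 3.14].

## Interface

Orientations are given as a unit quaternion [w, x, y, z].
In Python, from rig import sense, vision, job gives the robot as it stands. The module is installed in compiled form; this text tells all that it offers.
- The arm moves only by the shell command python3 -m pendant 'ROWS' [FORCE]. ROWS is JSON, a list of rows, each a list of 7 numbers: the turn, a rotation vector about the tool's x, y, z in rad, then the shift along the tool's x, y, z in cm, then the opening, from 0 (shut) to 1 (fully open). A call has exactly 5 rows; each row is the pose to reach, as a shift and turn from the pose commanded when the call began, along the tool's axes at that moment; what a row does not reach only later rows make up. A row lasts 1/8 s, in which the tool goes at most 62.5 mm and 10.7 degrees, less where a joint would pass 70% of its speed; a pose out of reach is approached as far as the arm can. A call with a gripper value outside its range is refused whole. The fingers move at their own pace and stop on an object; FORCE is the grip in N (left out, the last holds). Time passes only in rows, so rows that repeat a pose let the fingers close, or fill a call up. It gives the time, the measured TCP pose, the force and the opening at its end, in the units of the state.
- sense(): the state, without advancing time (a new reading comes with each control period).
- vision.capture(name): name is "scene" or "top"; returns the picture (400x640x3 uint8, red, green, blue); there is no depth.
- vision.calibration(name): a dict with "K" (3x3 intrinsics, pixels), "extrinsics" (4x4, takes a point from camera to world coordinates). Camera axes: x right, y up, looking along -z (the intrinsics and any distortion apply to the point x, -y, -z); pixel columns grow to the right and rows downward; lengths in mm; the calibration is good to about 2 mm. A picture is of the moment at which its call begins. calibration takes no time and is no camera call.
- job.finish_job(): hands the job in, once; it reports no verdict.
The state is a dict: "time_s": time; "joints": joint angles; "dq": joint speeds; "tau": joint torques, N m; "eef_pos": TCP position; "ee_rot": TCP orientation; "force": force on the tool from outside, world axes, zero at the start; "wrist_torque": the same for the moment, N m; "grip_width": opening from 0.0 (shut) to 1.0 (fully open).
Only numpy, scipy, OpenCV 4.12 (cv2) and the standard library are available. Lean on these libraries where they do the work, as an engineer would, in place of code of your own. Each camera call takes 0.05 s, during which the arm holds its last target.

## Task

Put the three lab beakers away as one nest in their cradle: tip the big blue beaker off its step so that it lies in the V-shaped lane with its mouth towards the other two, then push it along from behind until yellow sits fully home inside blue, red fully home inside yellow, and the nest is up against the end stop. Leave the nest lying in the lane and do not disturb the bottle, the dish or the vial beside the cradle.

Things in the scene. Friction and masses are not known exactly. Their poses are not given: they have to be found in the camera images.
- cradle: Fixed grey cradle, base plate 110 x 450 x 8 mm (x, y, z), two aluminium slats forming a V lane along its y. Origin: centre of underside, on the work surface; z up. Slat faces slope 25 degrees and would meet at x = 0, 20 mm up; slat tops are 39 mm up at x = +-40 mm. Step at +y, end stop at -y. Beakers lie along y, mouths to -y; push towards -y.
- step (a point): Point in the middle of the step's top, 22 mm above the work surface, at cradle y = 170 mm. The step is 100 mm wide (x), y = 140 to 225 mm. A black toe strip at its lane edge (y = 135 to 141 mm, top 25 mm up) holds the blue beaker's foot, so that it tips over the strip. The lane begins just beyond the strip.
- lane_stop (a point): Point on the end stop's face (cradle y = -213 mm) in mid-lane, 20 mm above the work surface. Axes as the cradle's. The stop is 90 mm wide, its top 85 mm up. In the finished nest red's rim touches it and blue's base is about 109 mm from it.
- large: Big blue tapered beaker, upright on the step at first; 95 mm high, outer dia. 80 mm at rim, 64 near base, foot bevelled to 50; wall 2.5, base 4 mm; about 90 g. Origin: centre of the underside; z to the mouth. Pushed high up it tips about the toe strip and falls when leaned some 30 degrees; then lies base near the strip, base centre about 55 mm above the work surface, mouth slightly higher.
- large_mouth (a point): Centre of the blue beaker's rim plane, 95 mm from its origin along its z.
- medium: Middle yellow tapered beaker lying in the lane, mouth to the stop, base to blue; 97 mm long, outer dia. 67 mm at rim, 52 near base, foot bevelled; wall 2.5, base 4 mm; about 65 g. Origin: centre of the underside; z to the mouth. Fully home, its origin is 4 to 8 mm from blue's and its rim stands 6 mm out of blue.
- small: Small red tapered beaker lying in the lane next to the stop, mouth to the stop; 99 mm long, outer dia. 55 mm at rim, 40 near base, foot bevelled; wall 2.5, base 4 mm; about 45 g. Origin: centre of the underside; z to the mouth. Fully home, its origin is 4 to 8 mm from yellow's and its rim stands 6 mm out of yellow.
- wash_bottle: Bystander: white bottle with red cap, 60 mm diameter, 140 mm high, standing beyond the cradle (+x side) near the end stop. Origin: centre of its underside.
- dish_a: Bystander: clear flat culture dish, 90 mm diameter, 15 mm high, on the robot's side of the cradle. Origin: centre of its underside.
- vial: Bystander: amber vial with white cap, 28 mm diameter, 50 mm high, beyond the cradle near the step. Origin: centre of its underside.

How it is judged (in metres and radians):
On the way:
1. the blue beaker has been tipped and lies in the lane, mouth towards the end stop (angle between the z axis of large and the y axis of cradle, either way round below 0.25 rad and z of lane_stop in the frame of large above 0.05 m and x of large in the frame of lane_stop between -0.015 and 0.015 m and x of large_mouth in the frame of lane_stop between -0.015 and 0.015 m and z of large in the frame of lane_stop between 0.02 and 0.055 m), for 0.2 s.
At the end, for the whole second after the job is handed in: Blue lies in mid-lane (15 mm, 0.25 rad), mouth to the stop, base centre 40 to 75 mm above the work surface and under 125 mm from the stop face, mouth centre under 35 mm from it; yellow's base centre within 12 mm of blue's, red's within 12 mm of yellow's, axes within 0.12 rad; all at rest (all of step 1 and distance between medium and large below 0.012 m and distance between small and medium below 0.012 m and angle between the z axis of medium and the z axis of large, either way round below 0.12 rad and angle between the z axis of small and the z axis of medium, either way round below 0.12 rad and y of large in the frame of lane_stop below 0.125 m and y of large_mouth in the frame of lane_stop below 0.035 m and linear speed of each of large, medium, small below 0.02 m/s); the robot touches nothing.
It fails at once if the red-capped bottle is knocked over or shifted by more than 20 mm (distance of wash_bottle from where it was at the start of the episode above 0.02 m or angle between wash_bottle's own z axis and vertical above 0.3 rad).
It fails at once if the dish is knocked over or shifted by more than 20 mm (distance of dish_a from where it was at the start of the episode above 0.02 m or angle between dish_a's own z axis and vertical above 0.3 rad).
It fails at once if the vial is knocked over or shifted by more than 20 mm (distance of vial from where it was at the start of the episode above 0.02 m or angle between vial's own z axis and vertical above 0.3 rad).
It also fails if it takes over 51 s, if anything falls off the work surface, if the arm or the gripper's body presses on something with over 40 N, if the wrist force passes 120 N, or if a joint passes its speed limit or range.

## Working session

There is one attempt and no reset: what is moved stays moved. The work goes in short steps, Python scripts to look and compute and a shell command to move; the robot and the scene stay as the last step left them, time stands still between calls to the robot, and variables do not carry over. Pictures are saved under pics/ and viewed, and the job is handed in when it is done.

```bash
mkdir -p pics; python3 - <<'E'
from rig import sense, vision
import cv2, numpy as np
s=sense(); print({k:np.round(v,3) for k,v in s.items()})
for n in("scene","top"):
    im=vision.capture(n); cv2.imwrite(f"pics/{n}0.png",im[:,:,::-1]); c=vision.calibration(n); print(n,{k:np.round(v,4).tolist() if not isinstance(v,str) else v for k,v in c.items()})
E
```

```text
{'time_s': np.float64(0.0), 'joints': array([-1.408,  0.313,  1.498,  0.   ,  1.331, -0.223]), 'dq': array([-0.   , -0.001,  0.002, -0.   ,  0.   ,  0.001]), 'tau': array([ 1.0000e-03, -4.1226e+01, -2.5974e+01, -0.0000e+00,  4.0000e-03,
       -0.0000e+00]), 'eef_pos': array([ 197.5  , -486.173,  230.743]), 'ee_rot': array([ 0.586,  0.395,  0.587, -0.395]), 'force': array([-0.01 , -0.009,  0.456]), 'wrist_torque': array([-0.012, -0.045, -0.041]), 'grip_width': np.float64(0.999)}
scene {'K': [[451.4426, 0.0, 321.7432], [0.0, 451.4426, 194.3148], [0.0, 0.0, 1.0]], 'extrinsics': [[0.7398, -0.4306, 0.517, 1051.546], [0.6726, 0.452, -0.5859, -552.4741], [0.0186, 0.7812, 0.624, 683.6408], [0.0, 0.0, 0.0, 1.0]]}
top {'K': [[364.2444, 0.0, 318.7837], [0.0, 364.2444, 204.7007], [0.0, 0.0, 1.0]], 'extrinsics': [[-0.0143, 0.9931, -0.1166, 505.7872], [-0.9996, -0.0173, -0.024, -6.4581], [-0.0258, 0.1162, 0.9929, 841.6065], [0.0, 0.0, 0.0, 1.0]]}
```

View pics/scene0.png

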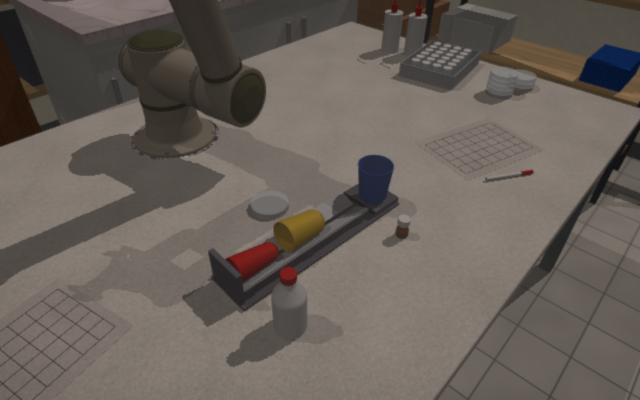

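View pics/top0.png

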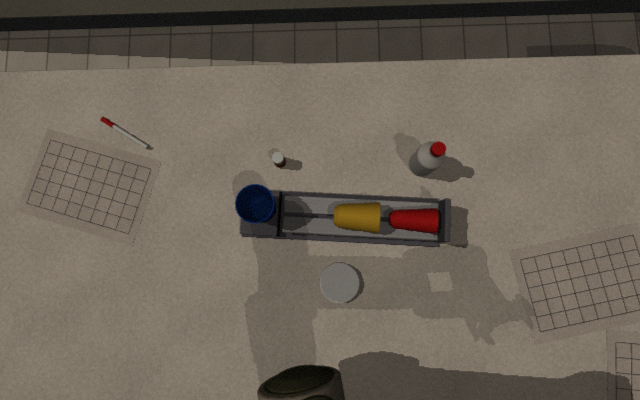

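The scene view shows the blue beaker upright at (375,180), yellow at (300,230), red at (252,260), the bottle at (290,305), the vial at (403,227) and the dish at (269,205). In the top view the cradle runs from (242,215) to (450,222), with blue's rim at (256,203). I'll zoom in to get the corners.

```bash
python3 - <<'E'
import cv2
a=cv2.imread("pics/top0.png")[140:310,225:465]
a=cv2.convertScaleAbs(cv2.resize(a,None,fx=3.3,fy=3.3,interpolation=cv2.INTER_CUBIC),alpha=1.8,beta=10)
cv2.imwrite("pics/top0z.png",a)
a=cv2.imread("pics/scene0.png")[140:310,200:430]
a=cv2.convertScaleAbs(cv2.resize(a,None,fx=3.4,fy=3.4,interpolation=cv2.INTER_CUBIC),alpha=1.6,beta=10)
cv2.imwrite("pics/scene0z.png",a)
E
```

```text
(no output)
```

View pics/top0z.png

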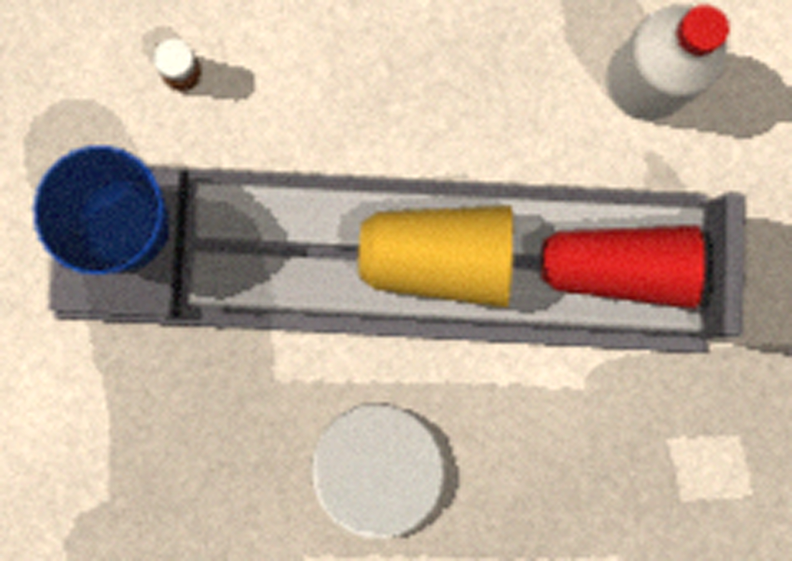

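View pics/scene0z.png

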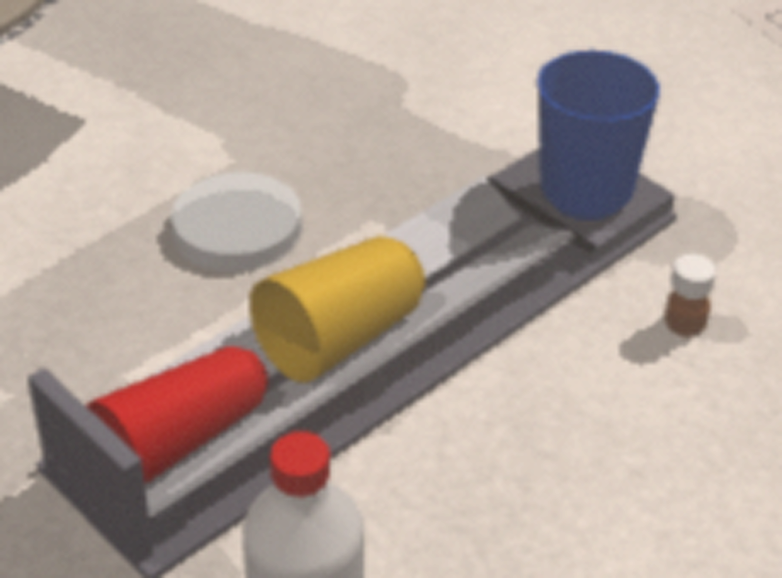

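```bash
cat > h.py <<'E'
import numpy as np, cv2
from rig import sense, vision
from scipy.spatial.transform import Rotation as R
def ray(n,p):
    c=vision.calibration(n);K=np.array(c["K"]);T=np.array(c["extrinsics"])
    d=np.linalg.inv(K)@[p[0],p[1],1]; d=T[:3,:3]@[d[0],-d[1],-d[2]]
    return T[:3,3],d/np.linalg.norm(d)
def onz(n,p,z):
    o,d=ray(n,p); return o+d*(z-o[2])/d[2]
def tz(u,v): return (225+u/3.3-.35,140+v/3.3-.35)
def sz(u,v): return (200+u/3.4-.35,140+v/3.4-.35)
E
python3 - <<'E'
from h import *
P=lambda u,v,z:np.round(onz("top",tz(u,v),z),1)
S=lambda u,v,z:np.round(onz("scene",sz(u,v),z),1)
print("stop top inner",P(728,194,85),P(722,336,85))
print("toe lane edge",P(190,172,25),P(184,317,25))
print("slat top upper",P(195,183,39),P(705,207,39))
print("slat top lower",P(190,310,39),P(700,336,39))
print("groove",P(200,243,18),P(345,251,18),P(525,262,18))
print("step left corner",P(50,314,22), P(707,351,8))
print("blue rim T",P(98,210,117),"S",S(598,81,117))
print("scene: step corner",S(673,200,22),"toe ends",S(490,180,25),S(590,245,25))
print("stop top scene",S(37,372,85),S(137,467,85))
print("yellow base/mouth ax",P(362,249,46),P(510,257,53));print("red",P(545,262,40),P(700,267,47))
print("bottle cap",P(703,30,140),"vial cap",P(176,60,50),"dish",P(379,470,15))
E
```

```text
stop top inner [ 603.1 -251.1   85. ] [ 514.3 -242.6   85. ]
toe lane edge [632.7  96.   25. ] [533.2 100.3  25. ]
slat top upper [622.9  90.9  39. ] [ 600.6 -250.3   39. ]
slat top lower [537.3  94.5  39. ] [ 515.  -242.6   39. ]
groove [584.1  90.1  18. ] [576.9  -9.8  18. ] [ 567.3 -132.7   18. ]
step left corner [536.7 192.6  22. ] [ 505.1 -255.9    8. ]
blue rim T [596.  140.8 117. ] S [594.6 142.3 117. ]
scene: step corner [642.  179.5  22. ] toe ends [538.9 106.6  25. ] [631.1  99.3  25. ]
stop top scene [ 516. -250.   85.] [ 606.9 -256.2   85. ]
yellow base/mouth ax [575.7 -21.   46. ] [ 568.2 -117.6   53. ]
red [ 565.5 -142.6   40. ] [ 560.  -242.6   47. ]
bottle cap [ 694.4 -224.   140. ] vial cap [705.5 102.1  50. ] dish [428.6 -30.1  15. ]
```

```bash
cat >> h.py <<'E'
O=np.array([574.6,-36,0]); th=-np.arctan(0.068)
C=R.from_euler('z',th).as_matrix()   # cradle axes in world
def c2w(p): return O+C@np.asarray(p,float)
def w2c(p): return C.T@(np.asarray(p,float)-O)
def tool(tilt=0,flip=1):  # x down; tool z = flip*cradle x ; tilt: tips toward -y (rad)
    z=flip*C[:,0]; x=np.array([0,0,-1.]); y=np.cross(z,x)
    M=np.stack([x,y,z],1)
    return R.from_rotvec(-tilt*C[:,0]).as_matrix()@M
def row(p,M,s=None):
    s=s or sense(); q=s["ee_rot"]; T=R.from_quat([q[1],q[2],q[3],q[0]]).as_matrix()
    rv=R.from_matrix(T.T@M).as_rotvec(); d=T.T@(c2w(p)-s["eef_pos"])/10
    print("turn",np.round(rv,3),"shift cm",np.round(d,2))
def st():
    s=sense(); q=s["ee_rot"]; T=R.from_quat([q[1],q[2],q[3],q[0]]).as_matrix()
    print("t",s["time_s"],"tcp cradle",np.round(w2c(s["eef_pos"]),1),"F",np.round(C.T@s["force"],1),"grip",round(float(s["grip_width"]),2),"j",np.round(s["joints"],2))
    print("tool axes in cradle\n",np.round(C.T@T,3))
E
python3 - <<'E'
from h import *
st()
for f in(1,-1): row([8,178,230],tool(0,f))
for n,p in dict(blue=(595.3,141.5,0),yb=(575.7,-21,0),ym=(568.2,-117.6,0),rb=(565.5,-142.6,0),rm=(560,-242.6,0),bot=(694,-224,0),vial=(705.5,102,0)).items(): print(n,np.round(w2c(p),1))
E
```

```text
t 0.1 tcp cradle [-345.7 -474.7  230.8] F [-1.1  0.2  0.1] grip 1.0 j [-1.41  0.31  1.5   0.    1.33 -0.22]
tool axes in cradle
 [[-0.     0.899  0.438]
 [ 0.001  0.438 -0.899]
 [-1.     0.    -0.001]]
turn [-1.117e+00 -1.000e-03 -1.000e-03] shift cm [  0.15  60.4  -43.17]
turn [ 2.025e+00 -1.000e-03  1.000e-03] shift cm [  0.15  60.4  -43.17]
blue [  8.6 178.5   0. ]
yb [ 0.1 15.   0. ]
ym [ -0.8 -81.8   0. ]
rb [  -1.8 -107.     0. ]
rm [  -0.5 -207.1    0. ]
bot [ 131.9 -179.5    0. ]
vial [121.2 146.6   0. ]
```

```bash
python3 -m pendant '[[-0.18,0,0,0,5,-3.6,0],[-0.36,0,0,0,10,-7.2,0],[-0.54,0,0,0,15,-10.8,0],[-0.72,0,0,0,20,-14.4,0],[-0.9,0,0,0,25,-18,0]]'; python3 - <<'E'
from h import *
st(); row([8,178,230],tool())
E
```

```text
time_s: 0.72
eef_pos: [362.1, -223.7, 231.2]
ee_rot: [0.7, 0.099, 0.7, -0.098]
force: [0.3, -1.0, 0.2]
grip_width: -0.005
t 0.725 tcp cradle [-199.3 -201.7  231.2] F [ 0.4 -1.   0.2] grip -0.0 j [-0.83  0.09  1.77  0.    1.28 -0.55]
tool axes in cradle
 [[ 0.     0.21   0.978]
 [ 0.     0.978 -0.21 ]
 [-1.     0.     0.   ]]
turn [-0.212  0.    -0.   ] shift cm [ 0.13 41.48 12.3 ]
```

```bash
python3 -m pendant '[[-0.1,0,0,0,5.9,1.8,0],[-0.21,0,0,0,11.8,3.6,0],[-0.21,0,0,0,17.7,5.4,0],[-0.21,0,0,0,23.6,7.0,0],[-0.21,0,0,0,29.5,8.8,0]]'; python3 - <<'E'
from h import *
st(); row([8,178,150],tool())
E
```

```text
time_s: 1.35
eef_pos: [529.5, 34.8, 231.1]
ee_rot: [0.707, 0.026, 0.707, -0.026]
force: [0.3, -1.1, 0.0]
grip_width: -0.002
t 1.35 tcp cradle [-49.8  67.6 231.1] F [ 0.4 -1.1  0. ] grip -0.0 j [-0.16  0.33  1.48 -0.    1.34 -0.08]
tool axes in cradle
 [[-0.     0.007  1.   ]
 [-0.     1.    -0.007]
 [-1.    -0.    -0.   ]]
turn [-0.007 -0.     0.   ] shift cm [ 8.11 11.08  5.7 ]
```

```bash
python3 -m pendant '[[0,0,0,0,5.5,2.8,0],[0,0,0,0,11.1,5.7,0],[0,0,0,4,11.1,5.7,0],[0,0,0,8.1,11.1,5.7,0],[0,0,0,8.1,11.1,5.7,0]]'; python3 - <<'E'
from h import *
st()
for n in("scene","top"):
    cv2.imwrite(f"pics/{n}1.png",vision.capture(n)[:,:,::-1])
a=cv2.imread("pics/scene1.png")[80:240,280:450];b=cv2.imread("pics/top1.png")[140:300,200:370]
f=lambda a:cv2.convertScaleAbs(cv2.resize(a,(400,376),interpolation=cv2.INTER_CUBIC),alpha=1.7,beta=10)
cv2.imwrite("pics/z1.png",np.hstack([f(a),f(b)]))
E
```

```text
time_s: 1.98
eef_pos: [592.4, 139.2, 147.4]
ee_rot: [0.704, 0.026, 0.709, -0.027]
force: [0.7, 0.1, 1.0]
grip_width: 0.003
t 1.975 tcp cradle [  5.9 176.  147.4] F [0.7 0.1 1. ] grip 0.0 j [ 0.04  0.57  1.34 -0.    1.24  0.11]
tool axes in cradle
 [[-0.007  0.007  1.   ]
 [-0.001  1.    -0.007]
 [-1.    -0.001 -0.007]]
```

View pics/z1.png

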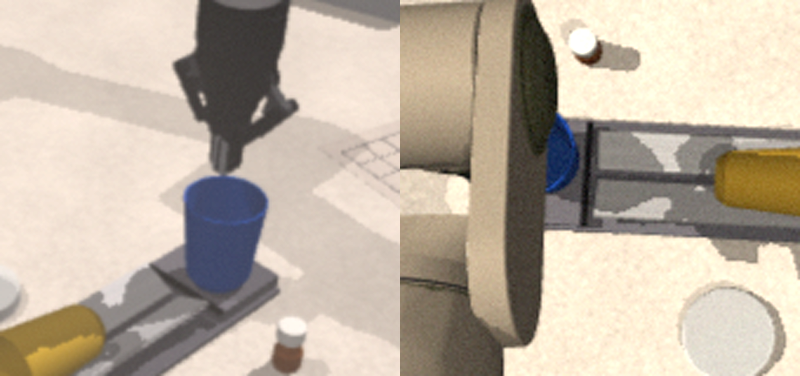

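The gripper is over the beaker. Its linkage is wide, so a push from inside isn't practical. Blue sits about 9 mm off mid-lane, so I'll first nudge it sideways from the +x side, low down, with the tool tilted.

```bash
cat >> h.py <<'E'
def tool2(t): # z=cradle y, y=-cradle x, x down tilted to -x
    M=np.array([[0,-1,0],[0,0,1],[-1,0,0.]])
    return C@R.from_rotvec([0,t,0]).as_matrix()@M
E
python3 - <<'E'
from h import *
print(np.round(C.T@tool2(.26),2))
row([88,178,150],tool2(.26))
E
```

```text
[[-0.26 -0.97  0.  ]
 [ 0.    0.    1.  ]
 [-0.97  0.26  0.  ]]
turn [-1.568  0.206  0.204] shift cm [0.18 0.25 8.  ]
```

```bash
python3 -m pendant '[[-0.174,0.023,0.023,0,0.2,2,0],[-0.348,0.046,0.045,0,0.2,4,0],[-0.522,0.069,0.068,0,0.2,6,0],[-0.697,0.092,0.091,0,0.2,8,0],[-0.871,0.115,0.113,0,0.2,8,0]]'; python3 - <<'E'
from h import *
st(); row([88,178,150],tool2(.26))
E
```

```text
time_s: 2.7
eef_pos: [675.4, 134.6, 152.5]
ee_rot: [0.612, -0.236, 0.686, 0.315]
force: [-0.1, 0.4, 0.2]
grip_width: -0.003
t 2.7 tcp cradle [ 89.  177.  152.5] F [-0.2  0.4  0.2] grip -0.0 j [ 0.    0.83  0.88  0.06  1.57 -0.8 ]
tool axes in cradle
 [[-0.143 -0.754  0.64 ]
 [ 0.053  0.64   0.766]
 [-0.988  0.144 -0.052]]
turn [-0.692  0.091  0.092] shift cm [0.26 0.1  0.02]
```

```bash
python3 -m pendant '[[-0.173,0.023,0.023,0.2,0,0,0],[-0.346,0.046,0.046,0.2,0,0,0],[-0.519,0.068,0.068,0.2,0,0,0],[-0.692,0.091,0.092,0.2,0,0,0],[-0.692,0.091,0.092,0.2,0,0,0]]'; python3 - <<'E'
from h import *
st(); row([80,178,54],tool2(.26)); row([50,178,54],tool2(.26))
E
```

```text
time_s: 3.32
eef_pos: [674.3, 135.4, 150.1]
ee_rot: [0.451, -0.41, 0.576, 0.544]
force: [0.5, -0.6, -0.1]
grip_width: 0.001
t 3.325 tcp cradle [ 87.9 177.8 150.1] F [ 0.6 -0.6 -0.1] grip 0.0 j [ 0.02  0.92  0.73  0.02  1.75 -1.48]
tool axes in cradle
 [[-0.257 -0.967  0.007]
 [ 0.001  0.007  1.   ]
 [-0.967  0.257 -0.001]]
turn [-0.007  0.001  0.001] shift cm [ 9.49 -1.71  0.03]
turn [-0.007  0.001  0.001] shift cm [1.026e+01 1.190e+00 1.000e-02]
```

```bash
python3 -m pendant '[[0,0,0,4.7,-0.8,0,0],[0,0,0,9.5,-1.7,0,0],[0,0,0,9.8,-0.5,0,0],[0,0,0,10.0,0.2,0,0],[0,0,0,10.1,0.5,0,0]]'; python3 - <<'E'
from h import *
st(); row([45,178,54],tool2(.26))
for n in("scene","top"):
    cv2.imwrite(f"pics/{n}2.png",vision.capture(n)[:,:,::-1])
a=cv2.imread("pics/scene2.png")[80:240,280:450];b=cv2.imread("pics/top2.png")[140:300,200:370]
f=lambda a:cv2.convertScaleAbs(cv2.resize(a,(400,376),interpolation=cv2.INTER_CUBIC),alpha=1.7,beta=10)
cv2.imwrite("pics/z2.png",np.hstack([f(a),f(b)]))
E
```

```text
time_s: 3.95
eef_pos: [643.2, 137.5, 53.7]
ee_rot: [0.451, -0.41, 0.576, 0.544]
force: [-0.7, -0.2, -0.0]
grip_width: -0.003
t 3.95 tcp cradle [ 56.6 177.7  53.7] F [-0.7 -0.2 -0. ] grip -0.0 j [ 0.02  0.92  0.99  0.02  1.49 -1.48]
tool axes in cradle
 [[-0.257 -0.966  0.007]
 [ 0.001  0.007  1.   ]
 [-0.967  0.257 -0.001]]
turn [-0.007  0.001  0.   ] shift cm [0.27 1.13 0.02]
```

View pics/z2.png

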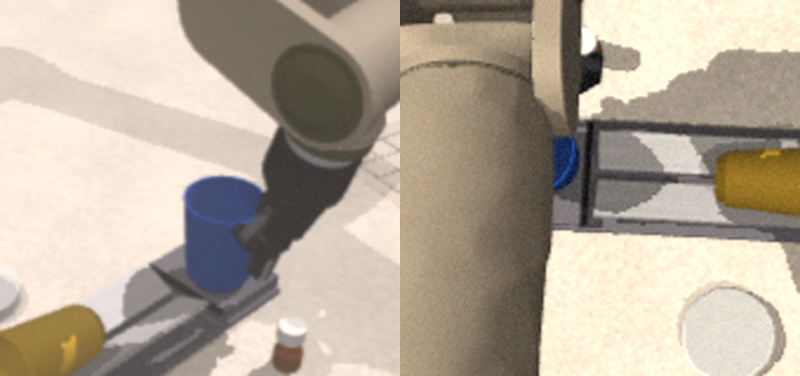

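The finger stands next to the beaker's low +x wall, and the vial is clear. Next comes a slow push.

```bash
python3 -m pendant '[[0,0,0,0.05,0.25,0,0],[0,0,0,0.1,0.5,0,0],[0,0,0,0.2,0.75,0,0],[0,0,0,0.25,1.0,0,0],[0,0,0,0.27,1.13,0,0]]'; cat >> h.py <<'E'
def bluerim(tag):
    im=vision.capture("scene");cv2.imwrite(f"pics/scene{tag}.png",im[:,:,::-1])
    a=cv2.resize(im[120:240,310:450],None,fx=5,fy=5,interpolation=cv2.INTER_CUBIC)
    cv2.imwrite(f"pics/z{tag}.png",cv2.convertScaleAbs(a[:,:,::-1],alpha=1.7,beta=10))
    h=cv2.cvtColor(im,cv2.COLOR_RGB2HSV); m=cv2.inRange(h,(105,90,30),(130,255,255))
    ys,xs=np.nonzero(m); print("blue x",xs.min(),xs.max(),"y",ys.min(),ys.max())
E
python3 - <<'E'
from h import *
st(); bluerim("3")
E
```

```text
time_s: 4.68
eef_pos: [630.9, 138.4, 52.4]
ee_rot: [0.45, -0.41, 0.577, 0.545]
force: [-0.1, 0.3, -0.5]
grip_width: 0.002
t 4.675 tcp cradle [ 44.3 177.8  52.4] F [-0.1  0.3 -0.5] grip 0.0 j [ 0.03  0.89  1.04  0.02  1.47 -1.48]
tool axes in cradle
 [[-0.26  -0.966  0.005]
 [ 0.     0.005  1.   ]
 [-0.966  0.26  -0.001]]
blue x 355 639 y 44 201
```

View pics/z3.png

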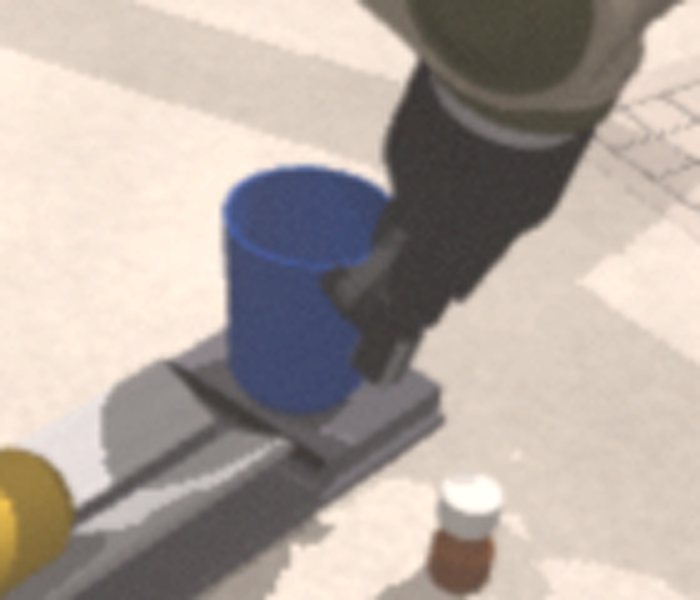

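```bash
python3 - <<'E'
from h import *
for p in((375.4,163.5),(372.0,163.2),(372.0,162.5)): print(np.round(w2c(onz("scene",p,117)),1))
row([90,178,53],tool2(.26))
E
```

```text
[  7.8 179.  117. ]
[  1.9 174.3 117. ]
[1.000e-01 1.763e+02 1.170e+02]
turn [-0.005  0.    -0.003] shift cm [-1.24 -4.4   0.04]
```

```bash
python3 -m pendant '[[0,0,0,-0.8,-3,0,0],[0,0,0,-1.2,-4.4,0,0],[0,0,0,-6,-5.5,0,0],[0,0,0,-12,-7,0,0],[0,0,0,-14,-7.3,0,0]]'; python3 - <<'E'
from h import *
st(); row([1,252,190],tool())
E
```

```text
time_s: 5.35
eef_pos: [734.2, 129.9, 169.3]
ee_rot: [0.45, -0.409, 0.577, 0.545]
force: [58.1, 7.0, 13.2]
grip_width: -0.0
t 5.35 tcp cradle [147.9 176.4 169.3] F [57.5 10.9 13.2] grip -0.0 j [ 0.01  1.17  0.19  0.02  2.04 -1.48]
tool axes in cradle
 [[-0.26  -0.966  0.006]
 [ 0.001  0.006  1.   ]
 [-0.966  0.26  -0.001]]
turn [ 1.555 -0.206 -0.206] shift cm [ 1.83 14.77  7.48]
```

```bash
python3 - <<'E'
from h import *
s=sense(); print(s["joints"],s["dq"],s["force"],s["time_s"])
E
python3 -m pendant '[[0,0,0,0.5,4,1,0],[0,0,0,1,7,2.5,0],[0.17,-0.022,-0.022,1.5,10,4,0],[0.34,-0.045,-0.045,1.8,13,5.8,0],[0.51,-0.068,-0.068,1.8,14.7,7.5,0]]';python3 - <<'E'
from h import *
st(); row([1,252,190],tool())
E
```

```text
[ 0.01115062  1.17423659  0.18585258  0.02387632  2.04350139 -1.47807383] [-0.01489949  0.08766007 -0.08681101 -0.0596737   1.63956856  0.01032914] [58.14602437  6.96436152 13.18183864] 5.35
time_s: 5.98
eef_pos: [592.8, 216.4, 189.0]
ee_rot: [0.578, -0.282, 0.666, 0.378]
force: [1.6, -0.6, -0.3]
grip_width: -0.001
t 5.975 tcp cradle [  1.  253.1 189. ] F [ 1.7 -0.4 -0.3] grip -0.0 j [ 0.13  0.67  1.07  0.08  1.57 -0.85]
tool axes in cradle
 [[-0.176 -0.848  0.499]
 [ 0.049  0.499  0.865]
 [-0.983  0.177 -0.047]]
turn [ 1.04  -0.135 -0.137] shift cm [-0.1  -0.04 -0.1 ]
```

```bash
python3 -m pendant '[[0.17,-0.022,-0.022,0,0,0,0],[0.35,-0.045,-0.046,0,0,0,0],[0.52,-0.067,-0.068,0,0,0,0],[0.69,-0.09,-0.091,0,0,0,0],[0.87,-0.113,-0.115,0,0,0,0]]';python3 - <<'E'
from h import *
st(); row([1,252,100],tool()); bluerim("4")
E
```

```text
time_s: 6.6
eef_pos: [594.0, 215.6, 188.4]
ee_rot: [0.699, -0.028, 0.714, 0.044]
force: [-0.3, -0.0, -0.5]
grip_width: -0.004
t 6.6 tcp cradle [  2.2 252.4 188.4] F [-0.3 -0.1 -0.5] grip -0.0 j [0.15 0.59 1.19 0.03 1.38 0.05]
tool axes in cradle
 [[-0.024 -0.169  0.985]
 [ 0.02   0.985  0.169]
 [-1.     0.024 -0.02 ]]
turn [ 0.17  -0.022 -0.022] shift cm [ 8.84 -0.22  0.05]
blue x 356 639 y 44 201
```

View pics/z4.png

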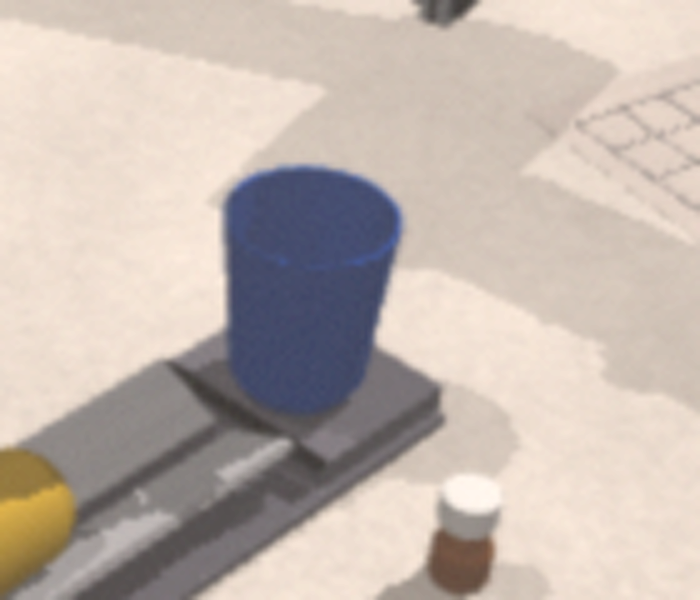

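Blue stands upright, with its rim centre at about (372.5,163.4), which puts it within 2 mm of mid-lane. Lowering behind it now.

```bash
python3 -m pendant '[[0.17,-0.022,-0.022,3,0,0,0],[0.17,-0.022,-0.022,6,-0.2,0,0],[0.17,-0.022,-0.022,8.8,-0.2,0,0],[0.17,-0.022,-0.022,8.8,-1.0,-0.15,0],[0.17,-0.022,-0.022,8.8,-1.9,-0.3,0]]';python3 - <<'E'
from h import *
st(); row([1,190,100],tool())
E
```

```text
time_s: 7.28
eef_pos: [591.7, 197.9, 101.3]
ee_rot: [0.707, 0.022, 0.706, -0.021]
force: [-0.4, -0.3, 1.0]
grip_width: -0.003
t 7.275 tcp cradle [  1.2 234.5 101.3] F [-0.4 -0.4  1. ] grip -0.0 j [0.13 0.65 1.34 0.   1.16 0.2 ]
tool axes in cradle
 [[ 0.001 -0.007  1.   ]
 [ 0.001  1.     0.007]
 [-1.     0.001  0.001]]
turn [ 0.007  0.001 -0.001] shift cm [ 0.13 -4.45 -0.05]
```

```bash
python3 -m pendant '[[0,0,0,0,-0.8,0,0],[0,0,0,0,-1.6,0,0],[0,0,0,0,-2.4,0,0],[0,0,0,0,-3.2,0,0],[0,0,0,0,-4,0,0]]';python3 - <<'E'
from h import *
st(); bluerim("5")
E
```

```text
time_s: 7.9
eef_pos: [588.6, 158.0, 100.0]
ee_rot: [0.706, 0.022, 0.707, -0.022]
force: [-0.5, -0.6, 0.5]
grip_width: 0.003
t 7.9 tcp cradle [  0.8 194.5 100. ] F [-0.4 -0.6  0.5] grip 0.0 j [0.07 0.62 1.39 0.   1.13 0.13]
tool axes in cradle
 [[-0.001 -0.006  1.   ]
 [ 0.001  1.     0.006]
 [-1.     0.001 -0.001]]
blue x 344 639 y 44 201
```

View pics/z5.png

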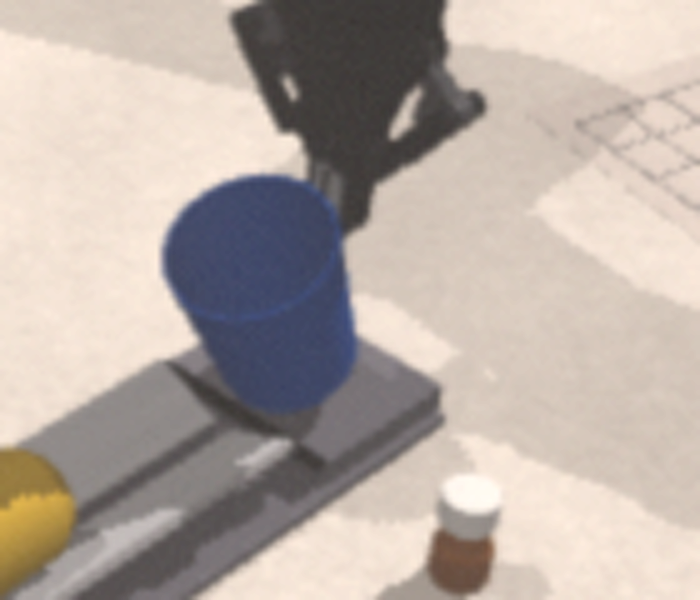

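Blue is leaning about 15° towards the lane, over the toe strip. I'll continue gently.

```bash
python3 -m pendant '[[0,0,0,0,-0.6,0,0],[0,0,0,0,-1.2,0,0],[0,0,0,0,-1.8,0,0],[0,0,0,0,-2.4,0,0],[0,0,0,0,-3,0,0]]';python3 - <<'E'
from h import *
st(); bluerim("6")
E
```

```text
time_s: 8.57
eef_pos: [586.7, 128.2, 100.0]
ee_rot: [0.706, 0.022, 0.707, -0.022]
force: [0.3, 0.4, -0.5]
grip_width: 0.001
t 8.575 tcp cradle [  0.9 164.7 100. ] F [ 0.2  0.4 -0.5] grip 0.0 j [0.02 0.6  1.42 0.   1.12 0.08]
tool axes in cradle
 [[-0.001 -0.006  1.   ]
 [ 0.001  1.     0.006]
 [-1.     0.001 -0.001]]
blue x 322 639 y 44 221
```

View pics/z6.png

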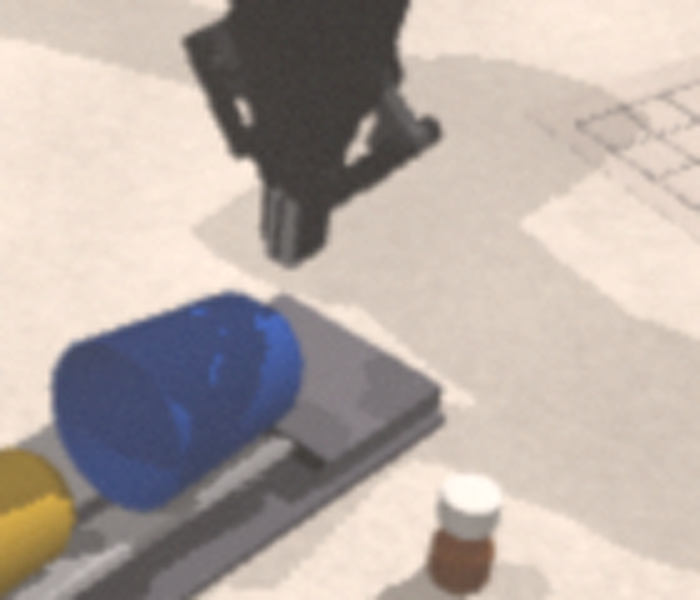

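Blue has fallen into the lane, mouth facing yellow. I'll let it settle, back the tool off and lower the finger behind its base.

```bash
python3 -m pendant '[[0,0,0,0,1,0,0],[0,0,0,0,1.8,0,0],[0,0,0,2,2,0,0],[0,0,0,4.5,2,0,0],[0,0,0,6,2,0,0]]';python3 - <<'E'
from h import *
st(); row([0,100,40],tool())
for n in("scene","top"): cv2.imwrite(f"pics/{n}7.png",vision.capture(n)[:,:,::-1])
a=cv2.imread("pics/scene7.png")[140:310,200:430];b=cv2.imread("pics/top7.png")[140:310,225:465]
f=lambda a:cv2.convertScaleAbs(cv2.resize(a,(560,400),interpolation=cv2.INTER_CUBIC),alpha=1.7,beta=10)
cv2.imwrite("pics/z7.png",cv2.resize(np.vstack([f(a),f(b)]),(420,600)))
E
```

```text
time_s: 9.25
eef_pos: [587.5, 149.3, 38.8]
ee_rot: [0.706, 0.022, 0.708, -0.021]
force: [-0.5, -0.1, -0.2]
grip_width: -0.001
t 9.25 tcp cradle [  0.3 185.8  38.8] F [-0.5 -0.1 -0.2] grip -0.0 j [0.06 0.69 1.44 0.   1.01 0.12]
tool axes in cradle
 [[-0.002 -0.007  1.   ]
 [ 0.001  1.     0.007]
 [-1.     0.001 -0.002]]
turn [ 0.007 -0.002 -0.001] shift cm [-0.12 -8.58 -0.08]
```

View pics/z7.png

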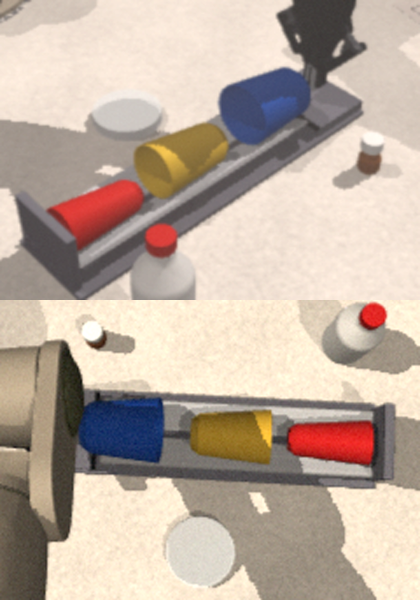

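Both views show blue lying centred, base near the strip. The bottle, dish and vial haven't moved. Starting the push.

```bash
python3 -m pendant '[[0,0,0,0,-2,0,0],[0,0,0,0,-3.4,0,0],[0,0,0,0,-4.4,0,0],[0,0,0,0,-5.4,0,0],[0,0,0,0,-6.4,0,0]]'; python3 -m pendant '[[0,0,0,0,-1,-0.01,0],[0,0,0,0,-2,-0.02,0],[0,0,0,0,-3,-0.03,0],[0,0,0,0,-4,-0.04,0],[0,0,0,0,-5,-0.05,0]]';python3 - <<'E'
from h import *
st()
for n in("scene","top"): cv2.imwrite(f"pics/{n}8.png",vision.capture(n)[:,:,::-1])
a=cv2.imread("pics/scene8.png")[140:310,200:430];b=cv2.imread("pics/top8.png")[140:310,225:465]
f=lambda a:cv2.convertScaleAbs(cv2.resize(a,(560,400),interpolation=cv2.INTER_CUBIC),alpha=1.7,beta=10)
cv2.imwrite("pics/z8.png",cv2.resize(np.vstack([f(a),f(b)]),(420,600)))
E
```

```text
time_s: 9.98
eef_pos: [584.2, 84.3, 40.4]
ee_rot: [0.707, 0.022, 0.707, -0.022]
force: [0.1, 3.4, 3.7]
grip_width: -0.001
time_s: 10.6
eef_pos: [580.3, 34.4, 40.0]
ee_rot: [0.706, 0.022, 0.707, -0.022]
force: [0.6, 1.7, 2.7]
grip_width: -0.0
t 10.6 tcp cradle [ 0.9 70.6 40. ] F [0.5 1.7 2.7] grip -0.0 j [-0.14  0.64  1.53  0.    0.97 -0.08]
tool axes in cradle
 [[-0.001 -0.006  1.   ]
 [ 0.001  1.     0.006]
 [-1.     0.001 -0.001]]
```

View pics/z8.png

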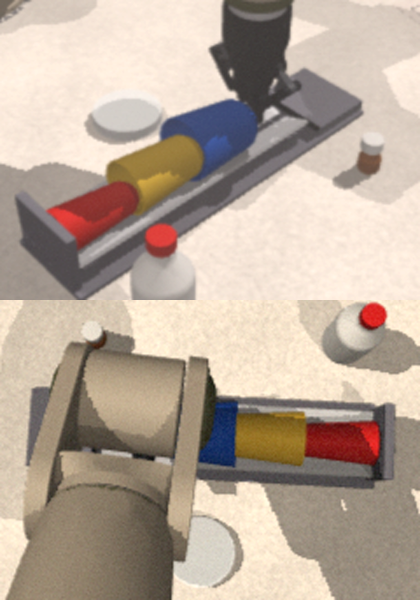

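Yellow is entering blue and red is entering yellow, all in line. Continuing.

```bash
python3 -m pendant '[[0,0,0,0,-1,-0.01,0],[0,0,0,0,-2,-0.02,0],[0,0,0,0,-3,-0.03,0],[0,0,0,0,-4,-0.04,0],[0,0,0,0,-5,-0.05,0]]'; python3 -m pendant '[[0,0,0,0,-1,-0.01,0],[0,0,0,0,-2,-0.02,0],[0,0,0,0,-3,-0.03,0],[0,0,0,0,-4,-0.04,0],[0,0,0,0,-5,-0.05,0]]';python3 - <<'E'
from h import *
st()
for n in("scene","top"): cv2.imwrite(f"pics/{n}9.png",vision.capture(n)[:,:,::-1])
a=cv2.imread("pics/scene9.png")[140:310,200:430];b=cv2.imread("pics/top9.png")[140:310,225:465]
f=lambda a:cv2.convertScaleAbs(cv2.resize(a,(560,400),interpolation=cv2.INTER_CUBIC),alpha=1.7,beta=10)
cv2.imwrite("pics/z9.png",cv2.resize(np.vstack([f(a),f(b)]),(420,600)))
E
```

```text
time_s: 11.32
eef_pos: [576.7, -15.7, 39.9]
ee_rot: [0.706, 0.022, 0.707, -0.022]
force: [-0.5, 1.9, -0.2]
grip_width: -0.002
time_s: 11.95
eef_pos: [573.1, -65.5, 39.9]
ee_rot: [0.706, 0.022, 0.707, -0.022]
force: [-0.4, 2.0, 1.7]
grip_width: -0.002
t 11.95 tcp cradle [  0.5 -29.5  39.9] F [-0.6  2.   1.7] grip -0.0 j [-0.32  0.64  1.54  0.    0.96 -0.26]
tool axes in cradle
 [[-0.001 -0.006  1.   ]
 [ 0.001  1.     0.006]
 [-1.     0.001 -0.001]]
```

View pics/z9.png

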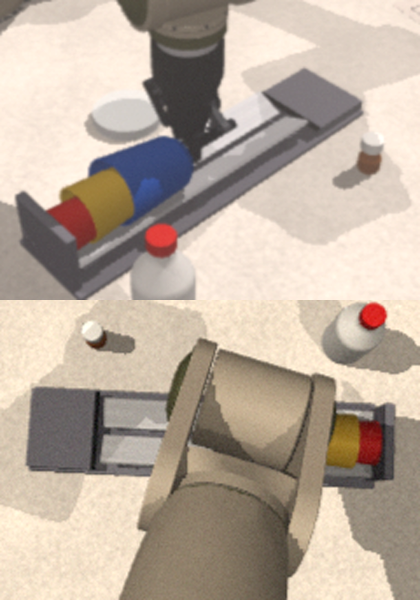

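```bash
python3 -m pendant '[[0,0,0,0,-1,-0.01,0],[0,0,0,0,-2,-0.02,0],[0,0,0,0,-3,-0.03,0],[0,0,0,0,-4,-0.04,0],[0,0,0,0,-5,-0.05,0]]'; python3 -m pendant '[[0,0,0,0,-0.2,0,0],[0,0,0,0,-0.4,0,0],[0,0,0,0,-0.6,0,0],[0,0,0,0,-0.8,0,0],[0,0,0,0,-1,0,0]]';python3 - <<'E'
from h import *
st()
for n in("scene","top"): cv2.imwrite(f"pics/{n}10.png",vision.capture(n)[:,:,::-1])
a=cv2.imread("pics/scene10.png")[170:310,200:350]
cv2.imwrite("pics/z10.png",cv2.convertScaleAbs(cv2.resize(a,(640,597),interpolation=cv2.INTER_CUBIC),alpha=1.7,beta=10))
E
```

```text
time_s: 12.68
eef_pos: [569.5, -115.5, 39.8]
ee_rot: [0.706, 0.022, 0.707, -0.022]
force: [-0.2, 3.2, 1.6]
grip_width: 0.0
time_s: 13.3
eef_pos: [568.9, -123.7, 40.0]
ee_rot: [0.706, 0.023, 0.707, -0.021]
force: [0.5, 13.5, 6.8]
grip_width: 0.003
t 13.3 tcp cradle [  0.3 -87.9  40. ] F [-0.4 13.5  6.8] grip 0.0 j [-0.42  0.65  1.52  0.    0.97 -0.36]
tool axes in cradle
 [[-0.001 -0.006  1.   ]
 [ 0.002  1.     0.006]
 [-1.     0.002 -0.001]]
```

View pics/z10.png

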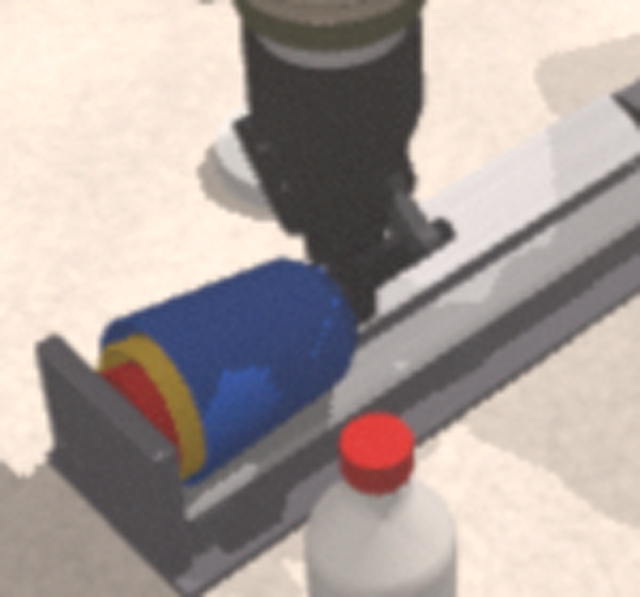

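```bash
python3 -m pendant '[[0,0,0,0,-0.05,0,0],[0,0,0,0,-0.1,0,0],[0,0,0,0,-0.15,0,0],[0,0,0,0,-0.15,0,0],[0,0,0,0,-0.15,0,0]]';python3 - <<'E'
from h import *
st()
E
```

```text
time_s: 14.02
eef_pos: [569.0, -124.1, 40.2]
ee_rot: [0.706, 0.023, 0.707, -0.02]
force: [0.3, 14.7, 5.2]
grip_width: 0.001
t 14.025 tcp cradle [  0.3 -88.2  40.2] F [-0.7 14.7  5.2] grip 0.0 j [-0.42  0.65  1.52  0.    0.98 -0.36]
tool axes in cradle
 [[-0.001 -0.006  1.   ]
 [ 0.004  1.     0.006]
 [-1.     0.004 -0.001]]
```

Force is rising with almost no further travel, so the nest is probably home. I'll back off and check from above.

```bash
python3 -m pendant '[[0,0,0,0,1,0,0],[0,0,0,0,4,0,0],[0,0,0,0,8,0,0],[0,0,0,0,13,0,0],[0,0,0,0,18,0,0]]';python3 - <<'E'
from h import *
st()
for n in("scene","top"): cv2.imwrite(f"pics/{n}11.png",vision.capture(n)[:,:,::-1])
a=cv2.imread("pics/scene11.png")[205:290,200:300];b=cv2.imread("pics/top11.png")[185:255,355:460]
f=lambda a,s:cv2.convertScaleAbs(cv2.resize(a,s,interpolation=cv2.INTER_CUBIC),alpha=1.7,beta=10)
cv2.imwrite("pics/z11a.png",f(a,(700,595)));cv2.imwrite("pics/z11b.png",f(b,(735,490)))
E
```

```text
time_s: 14.65
eef_pos: [580.1, 54.7, 40.0]
ee_rot: [0.707, 0.022, 0.707, -0.022]
force: [0.4, -0.7, -0.3]
grip_width: -0.001
t 14.65 tcp cradle [-0.7 90.9 40. ] F [ 0.4 -0.7 -0.3] grip -0.0 j [-0.11  0.65  1.52 -0.    0.97 -0.04]
tool axes in cradle
 [[-0.    -0.006  1.   ]
 [ 0.     1.     0.006]
 [-1.     0.    -0.   ]]
```

View pics/z11a.png

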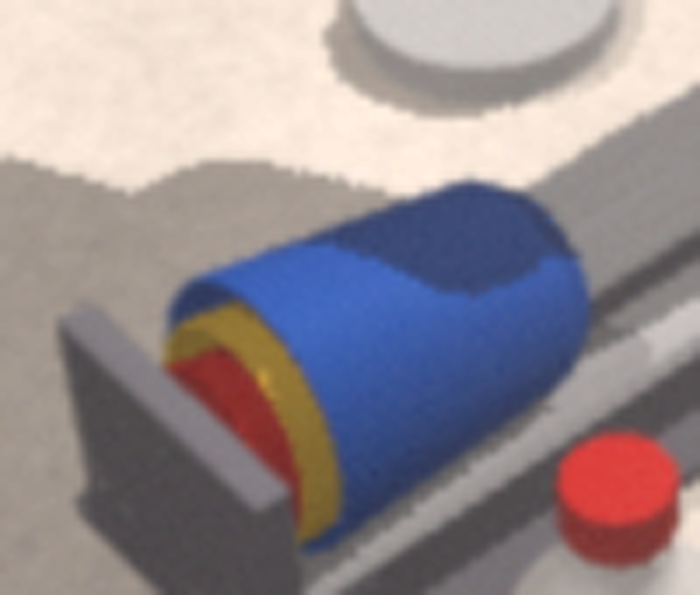

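View pics/z11b.png

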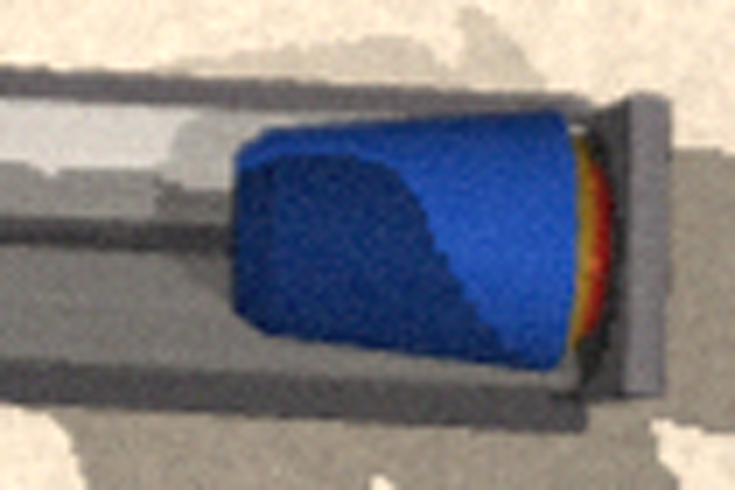

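```bash
python3 - <<'E'
from h import *
f=lambda u,v,z:np.round(w2c(onz("top",(355+u/7-.43,185+v/7-.43),z)),1)
print("blue base",f(235,232,55+28),"blue rim top",f(576,240,103),"yellow",f(594,242,95),"red",f(612,242,88),"stop face bottom-ish/top edge",f(628,245,85))
import numpy as np
im=vision.capture("top"); h=cv2.cvtColor(im,cv2.COLOR_RGB2HSV)
for r in range(212,226,2): print(r,[tuple(int(t) for t in im[r,c]) for c in range(434,446)])
E
```

```text
blue base [ -3.  -96.3  83. ] blue rim top [  -2.  -190.9  103. ] yellow [  -1.6 -198.4   95. ] red [  -0.7 -205.7   88. ] stop face bottom-ish/top edge [  -1.1 -211.3   85. ]
212 [(12, 38, 94), (13, 35, 89), (9, 35, 87), (43, 43, 47), (65, 52, 17), (68, 34, 6), (64, 15, 11), (46, 4, 2), (29, 17, 18), (30, 27, 29), (37, 35, 34), (58, 53, 53)]
214 [(18, 43, 97), (12, 39, 90), (14, 40, 94), (46, 49, 54), (67, 51, 18), (74, 45, 14), (65, 19, 4), (56, 12, 12), (32, 17, 16), (28, 29, 27), (32, 30, 33), (57, 52, 52)]
216 [(13, 40, 94), (15, 44, 98), (14, 41, 97), (37, 40, 51), (68, 54, 20), (78, 50, 15), (68, 23, 4), (55, 2, 2), (28, 13, 13), (21, 16, 17), (34, 33, 35), (56, 53, 55)]
218 [(11, 41, 95), (13, 42, 96), (13, 41, 98), (48, 47, 52), (72, 58, 16), (77, 49, 13), (76, 26, 15), (59, 5, 7), (31, 11, 18), (14, 12, 14), (35, 35, 34), (61, 58, 56)]
220 [(20, 43, 102), (9, 40, 97), (15, 42, 97), (52, 51, 54), (80, 63, 20), (80, 46, 13), (76, 16, 9), (66, 13, 10), (33, 15, 16), (17, 12, 17), (37, 34, 33), (59, 54, 59)]
222 [(19, 43, 101), (20, 48, 102), (17, 44, 100), (57, 56, 59), (82, 65, 25), (97, 51, 15), (81, 18, 5), (63, 15, 15), (29, 15, 17), (20, 16, 16), (34, 33, 33), (60, 56, 59)]
224 [(15, 42, 96), (15, 43, 96), (19, 40, 93), (70, 56, 50), (70, 54, 15), (75, 30, 8), (65, 11, 9), (42, 13, 14), (23, 16, 16), (31, 31, 30), (40, 37, 37), (60, 58, 57)]
```

The protrusions come out at about 7 mm each (6 is ideal), so the nest looks home within the tolerances. One more firm push will make sure it is against the stop.

```bash
python3 -m pendant '[[0,0,0,0,-5,0,0],[0,0,0,0,-10,0,0],[0,0,0,0,-14,0,0],[0,0,0,0,-16.5,0,0],[0,0,0,0,-17.2,0,0]]'; python3 -m pendant '[[0,0,0,0,-0.2,0.08,0],[0,0,0,0,-0.4,0.08,0],[0,0,0,0,-0.6,0.08,0],[0,0,0,0,-0.8,0.08,0],[0,0,0,0,-1,0.08,0]]'; python3 -c "
from h import *
st()"
```

```text
time_s: 15.42
eef_pos: [569.0, -120.4, 39.8]
ee_rot: [0.706, 0.023, 0.707, -0.023]
force: [0.0, 0.0, -0.3]
grip_width: 0.001
time_s: 16.05
eef_pos: [569.8, -124.8, 40.4]
ee_rot: [0.706, 0.024, 0.707, -0.02]
force: [0.2, 25.4, 11.0]
grip_width: 0.0
t 16.05 tcp cradle [  1.2 -89.   40.4] F [-1.5 25.3 11. ] grip 0.0 j [-0.42  0.65  1.52  0.01  0.98 -0.36]
tool axes in cradle
 [[-0.001 -0.006  1.   ]
 [ 0.006  1.     0.006]
 [-1.     0.006 -0.001]]
```

At 25 N it doesn't give, so it is hard against the stop. Retracting.

```bash
python3 -m pendant '[[0,0,0,0,1,0,0],[0,0,0,0,4,0,0],[0,0,0,0,9,0,0],[0,0,0,-4,15,0,0],[0,0,0,-9,20,0,0]]'; python3 -m pendant '[[0,0,0,-3,2,0,0],[0,0,0,-6,4,0,0],[0,0,0,-6,4,0,0],[0,0,0,-6,4,0,0],[0,0,0,-6,4,0,0]]';python3 - <<'E'
from h import *
st()
for n in("scene","top"): cv2.imwrite(f"pics/{n}12.png",vision.capture(n)[:,:,::-1])
a=cv2.imread("pics/scene12.png")[205:290,200:300];b=cv2.imread("pics/top12.png")[185:255,355:460]
f=lambda a,s:cv2.convertScaleAbs(cv2.resize(a,s,interpolation=cv2.INTER_CUBIC),alpha=1.7,beta=10)
cv2.imwrite("pics/z12a.png",np.hstack([f(a,(380,330)),f(b,(420,330))]));cv2.imwrite("pics/z12b.png",f(b,(735,490)))
cv2.imwrite("pics/z12c.png",f(cv2.imread("pics/top12.png"),(640,400)))
E
```

```text
time_s: 16.68
eef_pos: [580.6, 60.5, 118.1]
ee_rot: [0.706, 0.022, 0.708, -0.022]
force: [0.9, -0.7, -0.5]
grip_width: -0.001
time_s: 17.3
eef_pos: [583.3, 97.8, 176.5]
ee_rot: [0.706, 0.022, 0.708, -0.022]
force: [-0.5, -0.1, -0.4]
grip_width: 0.0
t 17.3 tcp cradle [ -0.4 134.1 176.5] F [-0.5 -0.1 -0.4] grip 0.0 j [-0.03  0.5   1.36  0.    1.28  0.03]
tool axes in cradle
 [[-0.003 -0.005  1.   ]
 [ 0.     1.     0.005]
 [-1.     0.    -0.003]]
```

View pics/z12a.png

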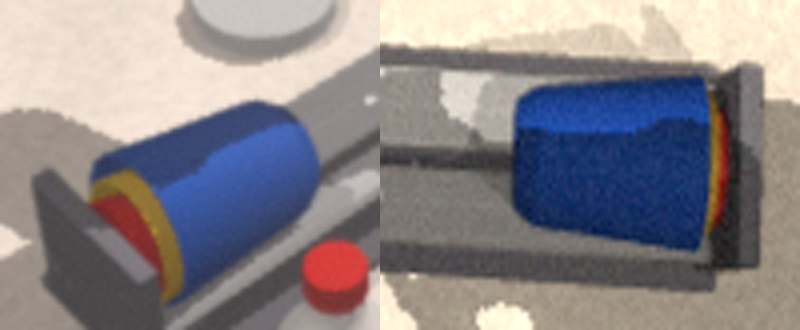

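View pics/z12b.png

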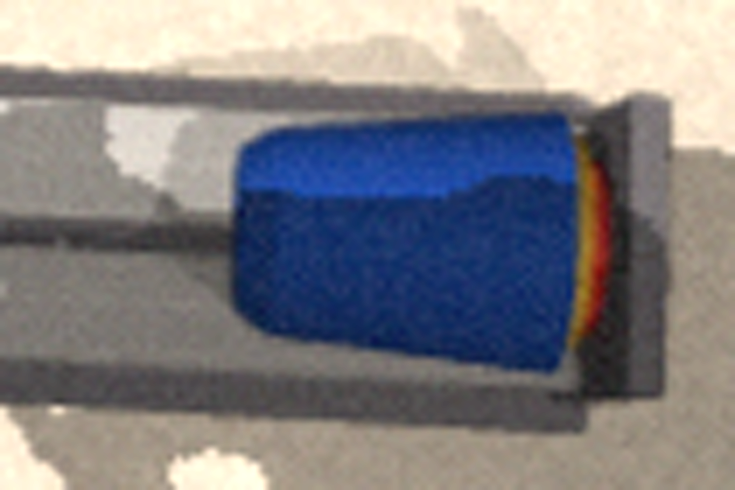

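View pics/z12c.png

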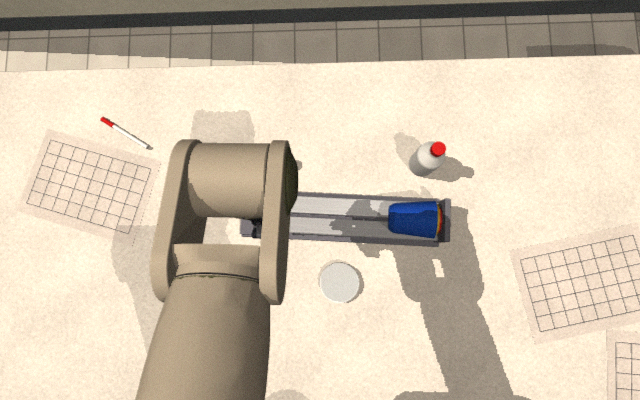

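The nest lies in mid-lane against the stop. In the top view blue's base is at about (389,218), with thin yellow and red rims showing at about (440,220). The bottle at (430,155) and the dish at (340,283) haven't moved, and the robot is clear of everything. Handing in.

```bash
python3 -c "
from rig import job
print(job.finish_job())"
```

```text
the job is handed in; nothing more can be done
None
```

The three beakers are nested in the lane against the end stop, and I handed the job in at about 17.4 s of the 51 s; no verdict was reported.

**What I did:**
- I pushed blue about 8 mm sideways to mid-lane while it stood on the step.
- I tipped it over the toe strip from behind, then pushed it along until yellow and red had slid in.
- I backed off for a look, then pushed once more at about 25 N.

**Last checks:**
- **Fit:** yellow stood about 7.5 mm out of blue and red about 7.3 mm out of yellow, against 6 mm ideal. That puts the base centres roughly 5 mm apart, where the limit is 12 mm. I measured this before the last push; the pictures afterwards looked the same.
- **Position:** blue's base was about 115 mm from the stop face (limit 125) and its mouth about 20 mm (limit 35). The nest lay within about 3 mm of mid-lane.
- **Bystanders:** the bottle and dish looked unmoved in the final pictures. The vial was hidden by the arm or outside the crop there, and was last seen in place with the nest nearly home. The robot was clear of everything.

**What did not agree:**
- **Gap at the stop:** the pictures put red's rim about 5 mm short of the stop face, while the last push advanced under 1 mm at 25 N. I took it as touching, since my position estimates are only good to a few mm.
- **Joint 3 at its limit:** after the sideways push I drew the tool back too far. Joint 3 read 0.186 rad, where its lower limit is given as 0.19, and the wrist force briefly read about 58 N. The robot carried on normally, but I can't rule out that this counts as passing the joint range.

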